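# Fetch the dropped collar from under the wire guard

## Task

The lamp's round steel collar has been dropped under the wire guard of the test load. Take the hooked rod by its handle, reach in through the guard's open side, and draw the collar out with the hook until it lies flat on the blue bench mat in front of that opening; do not touch the collar with the gripper, and leave the angle bracket that also lies under the guard where it is. Then lay the rod down flat on the bench and let go.

Things in the scene. Friction and masses are not known exactly. Their poses are not given: they have to be found in the camera images.
- hook_grip (a point): Centre of the hooked rod's black handle, 100 (x) x 20 x 30 mm high, this point 15 mm above its underside; lies on the bench, 0.16 kg. x: along the rod to the hook, z up. An 8 mm rod, axis 11 mm below this point, runs to x = 245 mm, turns to +y for 64 mm, then back to -x for 23 mm: a flat square J, 56 mm inside. A collar seated in it has its centre at x 224, y 32 mm. A like rod with no hook lies beside.
- collar_center (a point): Centre of the dropped collar: a plain round steel ring, 34 mm outside, 18 mm bore, 14 mm high, lying flat on the bench under the guard, 70 to 130 mm in from the mouth and 38 to 60 mm to one side of the middle; this point is 7 mm above the bench. 0.04 to 0.085 kg, loose.
- bracket_center (a point): The small steel angle bracket (30 x 24 x 24 mm high) that also lies loose under the guard, on the other side of the middle, 76 mm or more from the collar. Point on its middle, 12 mm above the bench. It stays there.
- guard_mouth (a point): Middle of the fixed wire guard's open side (mouth), at bench level. x: level into the guard, y: left of that, z up. Guard 240 mm wide (y -120 to 120), 260 deep; roof wires 40 mm apart, underside 85 mm up; 10 mm corner posts on 22 mm feet. A fixed heat sink fills x 195 to 245 mm inside. The blue mat, flush with the bench, lies outside: x -170 to -10, y -120 to 120 mm.
Not all that is in view belongs to the job. What is shaped like the part that bears collar_center but green or orange is not meant.

How it is judged:
By the outcome, as a careful person would: the job done as asked, in the order asked, and still so for the second after the job is handed in, with the robot touching nothing.
It also fails if it takes over 53 s, if anything falls off the work surface, if the arm or the gripper's body presses on something with over 40 N, if the wrist force passes 120 N, or if a joint passes its speed limit or range.

## Robot

A 6-joint arm with a two-finger parallel gripper is mounted at the origin on the work surface. World frame = base frame: x ahead of the robot, y to its left, z up, the work surface at z = 0. Lengths are in m, angles in rad, forces in N, time in s.
With the tool pointing down it reaches from about 0.35 to 0.85 m from the base axis. Payload 8.1 kg.
Tool frame: the origin (TCP) lies on the front face of the gripper's body, between the roots of the fingers; the fingertips stand 73 mm ahead of it and the grasp point (between the pads) lies 54 mm ahead of it; z points along the fingers, y is the line along which they close (so a half turn about z gives the same grasp; the last joint's range is limited). The gripper opens to 85 mm and grips with 20 to 120 N. Pads are 22 mm wide; open, the fingers measure 114 mm over their backs; the gripper's body (76 mm by 85 mm) begins 54 mm behind the grasp point. The pads swing forward as they close: fully open they stand 13 mm farther back than shut.
Start: joints at [-1.403, 0.13, 1.488, -0, 1.523, -0.085], TCP at [0.15, -0.581, 0.304] pointing down, gripper open.
Joint ranges: [-2.96, 2.96], [-0.89, 2.26], [0.02, 2.5], [-1.34, 4.48], [0, 2.73], [-2.66, 2.66]. Speed limits (rad/s): [2.39, 2.39, 2.79, 3.14, 3.14, 3.14].

## Interface

Orientations are given as a unit quaternion [w, x, y, z].
In Python, from workcell import bot gives the robot as it stands.
- The arm moves only by the shell command python3 -m creep 'ROWS' [OPENING] [FORCE]. ROWS is a JSON object of lists of equal length, an entry for each row: "dp": the shift along the world's x, y, z in cm, a list of three; "yaw": the turn about the world's z in degrees. In form: {"dp": [[tx, ty, tz], ...], "yaw": [yaw, ...]}. A call has 1 to 12 rows; each row is the pose to reach, as a shift and turn from the pose commanded when the call began; what a row does not reach only later rows make up. A row lasts 1/12 s, in which the tool goes at most 41.7 mm and 7.16 degrees, less where a joint would pass 70% of its speed; a pose out of reach is approached as far as the arm can. A call with a gripper value outside its range is refused whole. OPENING is the opening, from -1 (shut) to 1 (fully open), set as the call begins (- or left out, the last holds). The fingers move at their own pace and stop on an object; FORCE is the grip in N (left out, the last holds). Time passes only in rows, so rows that repeat a pose let the fingers close. It gives the time, the measured TCP pose, the force, the opening and the grip force at its end, in the units of the state.
- bot.get_obs(): the state, without advancing time (a new reading comes with each control period).
- bot.snapshot(name): name is "scene" or "top" or "wrist"; returns a dict with "img" (420x560x3 uint8, blue, green, red), "vfov" (degrees; the focal length in pixels is half the picture's height over the tangent of half this angle, whatever the lens; pixels are square), "cx", "cy" (the principal point, pixels), "R" (3x3) and "t" (3): a world point X has camera coordinates R X + t; the wrist camera has in their place "tool_from_camera" (4x4, takes a point from camera to tool coordinates, whose origin is the TCP and whose axes are the flange's). Camera axes: x right, y down, z forward; pixel columns grow to the right and rows downward; lengths in m; the calibration is good to about 2 mm. A picture is of the moment at which its call begins: read the wrist's pose just before it. There is no depth.
- bot.finish_job(): hands the job in; it is judged then, once.
Trained networks look in the newest picture that a camera, given by its name, has taken for a name from the list of things; names that differ only in an ending like _2 or _b are one class to them, and where a whole thing is asked for, a point or a joint stands for the part that bears it (a point fixed in the world has none). Each returns a list of dicts, best first, with "score" (0 to 1); they miss things now and then, are a little off and sometimes report something else, mostly with a low value. They report only what shows in the picture. A call takes as long as a camera call. They do not tell look-alikes from the thing itself.
- bot.outline_of(camera, name): "mask" (420x560 bool, what is visible of it).
- bot.spot_point(camera, name): "position" ([x, y, z] in m, in world coordinates, good to about 4 mm: a listed point, or the origin of a listed thing).
The state is a dict: "time_s": time; "q": joint angles; "joint_vel": joint speeds; "tau": joint torques, N m; "tcp_pos": TCP position; "orientation": TCP orientation; "ft_force": force on the tool from outside, world axes, zero at the start; "torque": the same for the moment, N m; "width": finger opening in m; "grip_force": force on a finger pad.
Only numpy, scipy, OpenCV 4.12 (cv2) and the standard library are available. Lean on these libraries where they do the work, as an engineer would, in place of code of your own. Each camera call takes 0.05 s, during which the arm holds its last target. There are 200 camera calls.

## Working session

There is one attempt and no reset: what is moved stays moved. The work goes in short steps, Python scripts to look and compute and a shell command to move; the robot and the scene stay as the last step left them, time stands still between calls to the robot, and variables do not carry over. Pictures are saved under pics/ and viewed, at most 11 in all, crops included, and the job is handed in when it is done.

```bash
ls; mkdir -p pics; python3 - <<'E'
from workcell import bot
import cv2,numpy as np
for c in ("scene","top"):
    s=bot.snapshot(c); cv2.imwrite(f"pics/{c}0.png",s["img"])
    for n in ("hook_grip","collar_center","bracket_center","guard_mouth"):
        print(c,n,[(np.round(d["position"],4).tolist(),round(d["score"],2)) for d in bot.spot_point(c,n)])
print(bot.get_obs())
E
```

```text
pics
scene hook_grip [([0.5548, -0.4444, 0.0163], 0.97)]
scene collar_center [([0.3495, 0.2381, 0.0054], 0.69), ([0.4412, 0.1997, 0.0041], 0.6), ([0.3206, 0.1742, 0.0028], 0.5)]
scene bracket_center [([0.5493, 0.205, 0.012], 0.75)]
scene guard_mouth [([0.4868, 0.0993, -0.0024], 0.73)]
top hook_grip [([0.5572, -0.4388, 0.0158], 0.83)]
top collar_center [([0.3512, 0.2385, 0.0021], 0.72), ([0.3171, 0.1733, 0.0036], 0.66), ([0.4447, 0.2056, 0.0026], 0.54)]
top bracket_center [([0.5501, 0.1976, 0.0147], 0.54)]
top guard_mouth [([0.4899, 0.0949, 0.0003], 0.73)]
{'time_s': 0.5, 'q': array([-1.40341518e+00,  1.30421372e-01,  1.48823800e+00,  1.60374523e-06,
        1.52298782e+00, -8.53802439e-02]), 'joint_vel': array([-5.24992808e-04, -9.29245973e-05,  1.36035021e-03, -3.35176732e-04,
       -7.95451579e-04,  1.42555877e-03]), 'tau': array([-1.81706357e-03, -5.68713176e+01, -5.00362408e+01, -2.62529011e-04,
        2.85981892e-03, -6.15504703e-06]), 'tcp_pos': array([ 0.15007967, -0.58092055,  0.30385855]), 'orientation': array([-2.72790796e-05,  9.92024588e-01,  1.26044500e-01, -3.17452716e-07]), 'ft_force': array([-0.01083827, -0.48169824, -0.41056015]), 'torque': array([0.02096824, 0.02051197, 0.01647402]), 'grip_force': 0.0, 'width': 0.08538941841396848}
```

View pics/scene0.png

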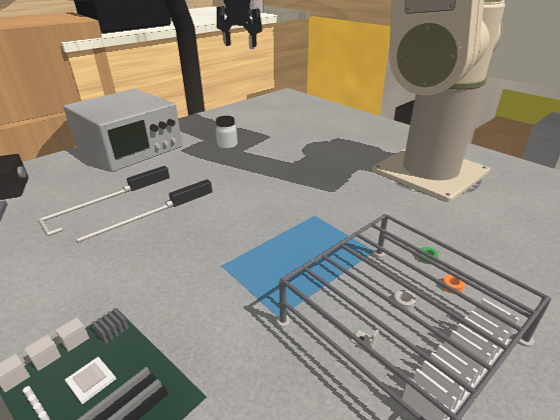

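View pics/top0.png

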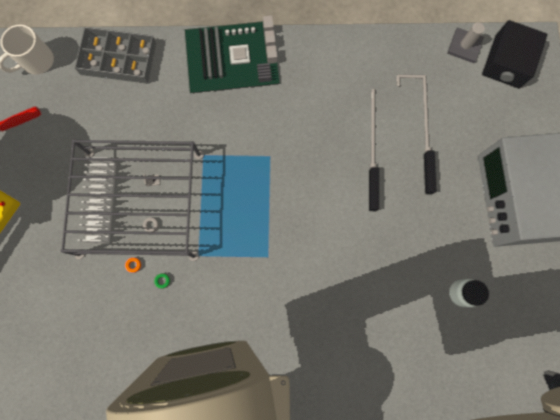

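Both views agree. The steel collar is at top px (151,224) and the bracket at (153,181). The mouth faces world -y. The hooked rod is the right one, with its handle at (430,172) and hook corner at (425,77); the plain rod lies at (374,190). Next I'll measure these more precisely.

```bash
cat > h.py <<'E'
from workcell import bot
import cv2,numpy as np
def ray(s,px,z):
    f=s["img"].shape[0]/2/np.tan(np.radians(s["vfov"])/2)
    px=np.atleast_2d(px).astype(float)
    if "R" in s: R,t=np.array(s["R"]),np.array(s["t"])
    d=np.c_[(px[:,0]-s["cx"])/f,(px[:,1]-s["cy"])/f,np.ones(len(px))]@R
    o=-R.T@t
    return o+d*((z-o[2])/d[:,2])[:,None]
E
python3 - <<'E'
from h import *
for c in ("top","scene"):
    s=bot.snapshot(c); im=s["img"]; hsv=cv2.cvtColor(im,cv2.COLOR_BGR2HSV)
    m=cv2.inRange(hsv,(95,120,60),(115,255,255)); n,l,st,_=cv2.connectedComponentsWithStats(cv2.morphologyEx(m,cv2.MORPH_CLOSE,np.ones((9,9))))
    m=(l==1+np.argmax(st[1:,4]))&(m>0); ys,xs=np.nonzero(m)
    P=ray(s,np.c_[xs,ys],0)[:,:2].astype(np.float32); r=cv2.minAreaRect(P); print(c,"mat",r,cv2.boxPoints(r).round(4).tolist())
    for n,z in (("collar_center",.007),("bracket_center",.012),("hook_grip",.015)):
        for o in bot.outline_of(c,n):
            ys,xs=np.nonzero(o["mask"]); 
            P=ray(s,np.c_[xs,ys],z)[:,:2]; r=cv2.minAreaRect(P.astype(np.float32))
            print(c,n,round(o["score"],2),len(xs),xs.mean().round(),ys.mean().round(),P.mean(0).round(4),np.round(r[0],4),np.round(r[1],3),round(r[2],1))
s=bot.snapshot("top"); cv2.imwrite("pics/crop.png",cv2.resize(s["img"][60:215,350:450],None,fx=3.8,fy=3.8,interpolation=cv2.INTER_CUBIC))
print(ray(s,[[425,77],[399,77],[429,150],[430,193],[427,151],[432,172]],.004).round(4))
E
```

```text
top mat ((0.4883562922477722, 0.010272890329360962), (0.15599730610847473, 0.23655126988887787), 88.33807373046875) [[0.367900013923645, -0.06430000066757202], [0.6043000221252441, -0.07109999656677246], [0.6087999939918518, 0.08479999750852585], [0.3723999857902527, 0.0917000025510788]]
top collar_center 0.72 138 162.0 280.0 [0.3174 0.1716] [0.3172 0.1715] [0.031 0.031] 1.7
top collar_center 0.48 157 133.0 265.0 [0.3508 0.2385] [0.3514 0.238 ] [0.032 0.031] 89.3
top collar_center 0.46 218 150.0 224.0 [0.4439 0.2025] [0.4439 0.2026] [0.038 0.035] 45.5
top bracket_center 0.48 147 152.0 180.0 [0.546  0.2008] [0.5451 0.2019] [0.026 0.036] 18.6
top hook_grip 0.89 960 426.0 143.0 [ 0.6291 -0.4404] [ 0.6553 -0.4223] [0.298 0.072] 2.2
scene mat ((0.4882112145423889, 0.01051197201013565), (0.15796643495559692, 0.23817217350006104), 88.32971954345703) [[0.3668999969959259, -0.06499999761581421], [0.6049000024795532, -0.07190000265836716], [0.609499990940094, 0.0860000029206276], [0.3714999854564667, 0.09290000051259995]]
scene collar_center 0.75 211 454.0 282.0 [0.348 0.239] [0.3476 0.2385] [0.034 0.027] 88.7
scene collar_center 0.72 279 405.0 299.0 [0.4412 0.2037] [0.4416 0.203 ] [0.038 0.032] 20.9
scene collar_center 0.49 75 431.0 251.0 [0.303  0.1706] [0.3116 0.1756] [0.043 0.026] 33.0
scene bracket_center 0.7 221 367.0 338.0 [0.5496 0.2088] [0.5505 0.2059] [0.028 0.036] 33.8
scene hook_grip 0.79 907 115.0 193.0 [ 0.638  -0.4288] [ 0.6558 -0.4225] [0.324 0.075] 10.8
[[ 0.8    -0.4544  0.004 ]
 [ 0.8008 -0.3908  0.004 ]
 [ 0.614  -0.4504  0.004 ]
 [ 0.5097 -0.445   0.004 ]
 [ 0.6116 -0.4455  0.004 ]
 [ 0.5601 -0.4535  0.004 ]]
```

View pics/crop.png

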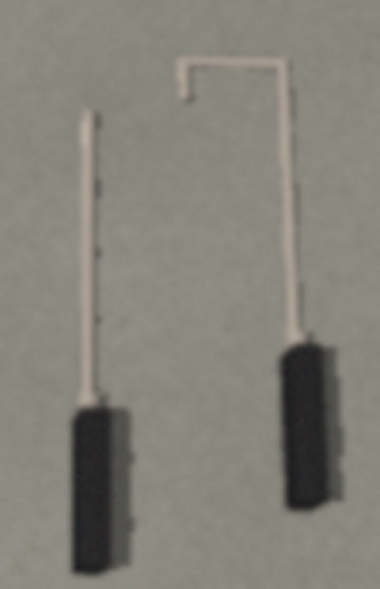

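The mat gives the guard's inward direction as 88.4° and the mouth at about (0.491, 0.100). The crop shows the rod heading about -2.2°, with the hook opening toward +y. Moving above the handle.

```bash
python3 -m creep '{"dp":[[40.7,13.9,-6],[40.7,13.9,-6],[40.7,13.9,-6],[40.7,13.9,-6],[40.7,13.9,-6],[40.7,13.9,-6],[40.7,13.9,-6],[40.7,13.9,-6],[40.7,13.9,-6],[40.7,13.9,-6],[40.7,13.9,-6],[40.7,13.9,-6]],"yaw":[-16.7,-16.7,-16.7,-16.7,-16.7,-16.7,-16.7,-16.7,-16.7,-16.7,-16.7,-16.7]}' 1 60
python3 -m creep '{"dp":[[0,0,-9],[0,0,-9],[0,0,-9],[0,0,-9],[0,0,-9]],"yaw":[0,0,0,0,0]}'
cat >> h.py <<'E'
from scipy.spatial.transform import Rotation as Ro
def wsnap():
    o=bot.get_obs(); s=bot.snapshot("wrist"); q=o["orientation"]
    T=np.eye(4); T[:3,:3]=Ro.from_quat([q[1],q[2],q[3],q[0]]).as_matrix(); T[:3,3]=o["tcp_pos"]
    C=T@np.array(s["tool_from_camera"]); s["R"]=C[:3,:3].T; s["t"]=-C[:3,:3].T@C[:3,3]
    return s
E
python3 - <<'E'
from h import *
s=wsnap(); cv2.imwrite("pics/w1.png",s["img"]); o=bot.get_obs(); print(o["tcp_pos"],o["orientation"],o["time_s"])
print(bot.spot_point("wrist","hook_grip"))
for d in bot.outline_of("wrist","hook_grip"):
    m=d["mask"]; g=cv2.cvtColor(s["img"],cv2.COLOR_BGR2GRAY); k=m&(g<70); ys,xs=np.nonzero(k)
    r=cv2.minAreaRect(ray(s,np.c_[xs,ys],.03)[:,:2].astype(np.float32)); print(d["score"],m.sum(),k.sum(),r)
E
```

```text
time_s: 1.95
tcp_pos: [0.5612, -0.4384, 0.242]
orientation: [-0.001, 1.0, -0.017, -0.0]
ft_force: [0.4, -0.2, -0.7]
width: 0.0858
grip_force: 0.0
time_s: 2.37
tcp_pos: [0.5568, -0.4423, 0.1547]
orientation: [-0.0, 1.0, -0.02, -0.0]
ft_force: [-0.1, -1.1, 0.4]
width: 0.0849
grip_force: 0.0
[ 0.55768887 -0.44307287  0.1567895 ] [ 0.00105773  0.99980685 -0.01959005  0.00116955] 2.4167
[{'position': [0.5581, -0.4443, 0.012], 'score': 0.62}]
0.63 8144 5617 ((0.5592125654220581, -0.4438134729862213), (0.019015757367014885, 0.10054317861795425), 88.03706359863281)
```

View pics/w1.png

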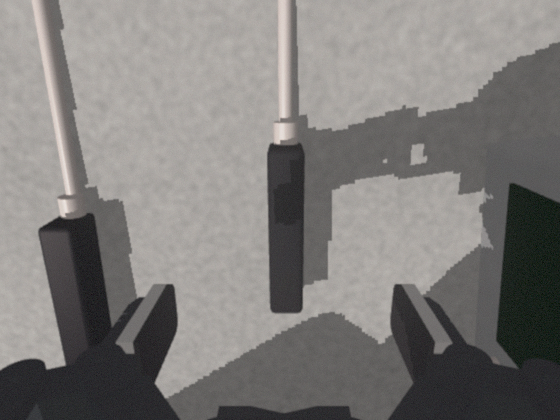

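The handle is centred between the fingers at px (286,228) and aligned with them. Descending to grip.

```bash
python3 -m creep '{"dp":[[0.2,-0.15,-4],[0.2,-0.15,-7.5],[0.2,-0.15,-7.9],[0.2,-0.15,-7.9],[0.2,-0.15,-7.9]],"yaw":[0,0,0,0,0]}'
python3 -m creep '{"dp":[[0,0,0],[0,0,0],[0,0,0],[0,0,0],[0,0,0],[0,0,0],[0,0,0],[0,0,0]],"yaw":[0,0,0,0,0,0,0,0]}' -1 90
```

```text
time_s: 2.93
tcp_pos: [0.5599, -0.4442, 0.0774]
orientation: [0.001, 1.0, -0.019, 0.001]
ft_force: [0.8, -0.3, 0.4]
width: 0.0852
grip_force: 0.0
time_s: 3.6
tcp_pos: [0.5595, -0.4437, 0.0758]
orientation: [0.0, 1.0, -0.019, 0.0]
ft_force: [-0.1, 0.1, 5.8]
width: 0.0187
grip_force: 88.8
```

```bash
python3 -m creep '{"dp":[[0,0,1],[0,0,3],[0,0,6],[0,3,8],[0,3,8],[0,3,8],[0,3,8],[0,3,8],[0,3,8],[0,3,8],[0,3,8],[0,3,8]],"yaw":[0,0,0,5,12,19,26,33,40,47,54,60]}'
python3 -m creep '{"dp":[[0,0,0],[-2,2,0],[-4,4,0],[-6,6,0],[-9.6,8,0],[-9.6,11,-1],[-9.6,14,-2],[-9.6,18,-4],[-9.6,22.5,-4],[-9.6,22.5,-4],[-9.6,22.5,-4],[-9.6,22.5,-4]],"yaw":[7,14,21,28,30.3,30.3,30.3,30.3,30.3,30.3,30.3,30.3]}'
python3 - <<'E'
from h import *
bot.snapshot("top")
s=bot.snapshot("scene"); cv2.imwrite("pics/s2.png",s["img"])
s=wsnap(); cv2.imwrite("pics/w2.png",s["img"])
o=bot.get_obs(); print(o["tcp_pos"],o["orientation"],o["ft_force"],o["torque"],o["time_s"])
for c in("top","scene"):
  for n in("hook_grip","collar_center"): print(c,n,bot.spot_point(c,n))
E
```

```text
time_s: 4.6
tcp_pos: [0.5587, -0.4131, 0.1546]
orientation: [-0.001, 0.874, 0.486, -0.0]
ft_force: [0.0, -0.7, -1.0]
width: 0.0188
grip_force: 88.3
time_s: 5.6
tcp_pos: [0.4633, -0.1882, 0.1153]
orientation: [0.0, 0.718, 0.696, -0.0]
ft_force: [0.5, -0.6, -0.8]
width: 0.0186
grip_force: 88.8
[ 0.46349052 -0.1896874   0.11552362] [6.32547017e-04 7.19182243e-01 6.94821200e-01 3.81936886e-05] [-1.68874212 -0.522927   -2.35379498] [-0.07687641 -0.03682451 -0.00772776] 5.75
top hook_grip [{'position': [0.4654, -0.191, 0.0523], 'score': 0.95}]
top collar_center [{'position': [0.3506, 0.238, 0.0036], 'score': 0.67}, {'position': [0.3169, 0.1719, 0.0032], 'score': 0.54}, {'position': [0.4405, 0.2039, 0.0022], 'score': 0.5}, {'position': [0.4899, 0.0955, -0.0023], 'score': 0.32}]
scene hook_grip [{'position': [0.4598, -0.1949, 0.0546], 'score': 0.62}]
scene collar_center [{'position': [0.3512, 0.2356, 0.0039], 'score': 0.65}, {'position': [0.4407, 0.2007, 0.0063], 'score': 0.56}, {'position': [0.3206, 0.174, 0.0052], 'score': 0.5}]
```

View pics/s2.png

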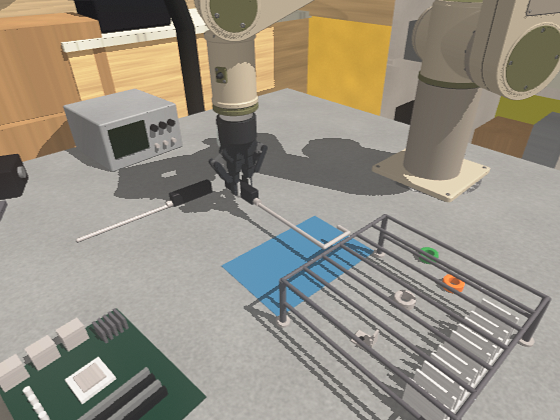

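View pics/w2.png

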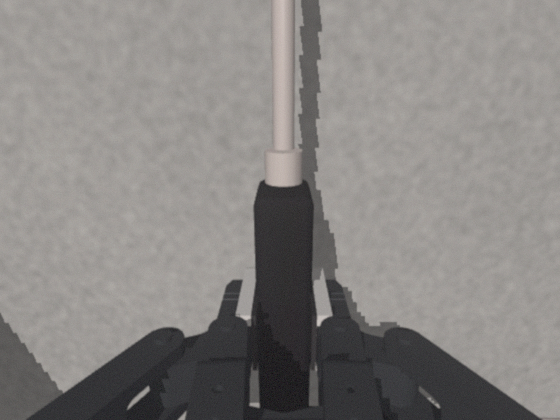

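The rod is held straight, with the handle at wrist px (284,250). The hook corner is near scene px (322,247), in front of the mouth. I'll check the hook's height by projection.

```bash
cat >> h.py <<'E'
def proj(s,X):
    f=s["img"].shape[0]/2/np.tan(np.radians(s["vfov"])/2); c=np.atleast_2d(X)@np.array(s["R"]).T+np.array(s["t"])
    return np.c_[s["cx"]+f*c[:,0]/c[:,2],s["cy"]+f*c[:,1]/c[:,2]]
E
python3 - <<'E'
from h import *
u=np.array([.0286,.9996]);v=np.array([-.9996,.0286]); g=np.array([.4635,-.1895])
out=[]
for c,roi in(("scene",(200,170,180,110)),("top",(190,120,170,120))):
    s=bot.snapshot(c); im=s["img"].copy(); x,y,w,h=roi
    im=cv2.resize(im[y:y+h,x:x+w],None,fx=4,fy=4,interpolation=cv2.INTER_CUBIC)
    for z,col in((.034,(0,0,255)),(.044,(0,255,0))):
        P=[[*(g+a*u+b*v),z] for a,b in((150,0),(245,0),(245,64),(222,64))for a,b in[(a/1e3,b/1e3)]]
        for p in proj(s,P): cv2.circle(im,tuple(((p+.5-[x,y])*4).astype(int)),3,col,1)
    out.append(im[:440,:680])
out=[cv2.copyMakeBorder(o,0,0,0,720-o.shape[1],0) for o in out]
cv2.imwrite("pics/p3.png",cv2.resize(np.vstack(out),(483,600)) if 0 else cv2.resize(np.vstack(out),None,fx=.65,fy=.65))
E
```

```text
(no output)
```

View pics/p3.png

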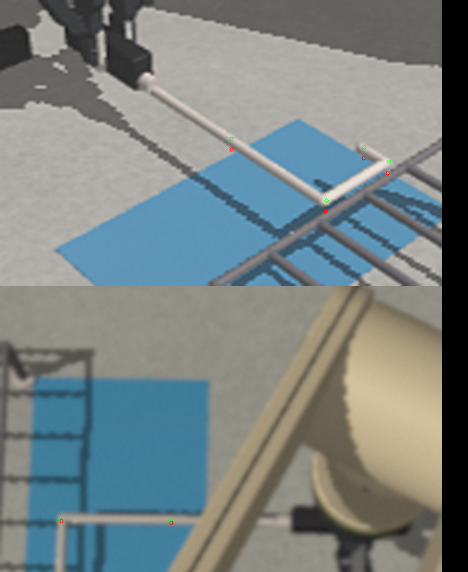

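The hook matches the model at an axis height of 44 mm, and it is level. Inserting over the collar at that height.

```bash
python3 -m creep '{"dp":[[0.5,2,0],[0.5,5,0],[0.5,8,0],[0.5,11,0],[0.5,14,0],[0.5,16,0],[0.5,17.4,0],[0.5,17.9,0],[0.5,17.9,0],[0.5,17.9,0]],"yaw":[0,0,0,0,0,0,0,0,0,0]}'
cat > look.py <<'E'
from h import *
import sys
u=np.array([.0286,.9996]);v=np.array([-.9996,.0286])
s=wsnap();o=bot.get_obs(); g=o["tcp_pos"][:2]; hz=o["tcp_pos"][2]-.0718; print(g,hz,o["ft_force"],o["time_s"])
out=[]
for c in("scene","top"):
    s=bot.snapshot(c); P=[[*(g+a/1e3*u+b/1e3*v),hz] for a,b in((150,0),(245,0),(245,64),(222,64))]
    for d in bot.spot_point(c,"collar_center"): print(c,np.round(d["position"],4),round(d["score"],2),"rod-frame mm",np.round([(np.array(d["position"])[:2]-g)@u*1e3,(np.array(d["position"])[:2]-g)@v*1e3]))
    p=proj(s,P); x,y=(p[1:3].mean(0)-[75,50]).astype(int); x=max(x,0);y=max(y,0)
    im=cv2.resize(s["img"][y:y+100,x:x+150],(600,400),interpolation=cv2.INTER_CUBIC)
    for q in p: cv2.circle(im,tuple(((q+.5-[x,y])*4).astype(int)),3,(0,255,0),1)
    out.append(im)
cv2.imwrite(sys.argv[1],cv2.resize(np.vstack(out),(450,600)))
E
python3 look.py pics/l4.png
```

```text
time_s: 6.88
tcp_pos: [0.4682, -0.0099, 0.1149]
orientation: [0.0, 0.719, 0.695, -0.0]
ft_force: [0.0, 0.2, -1.4]
width: 0.0187
grip_force: 88.8
[ 0.46823495 -0.01020659] 0.04315363357494656 [-0.75366464  0.3172025  -1.37810353] 6.9333
scene [0.3192 0.1736 0.0057] 0.65 rod-frame mm [179. 154.]
scene [0.4423 0.1997 0.0061] 0.62 rod-frame mm [209.  32.]
scene [0.3494 0.2394 0.0023] 0.56 rod-frame mm [246. 126.]
top [0.442  0.2063 0.004 ] 0.53 rod-frame mm [216.  32.]
top [0.3497 0.2394 0.0017] 0.48 rod-frame mm [246. 126.]
```

View pics/l4.png

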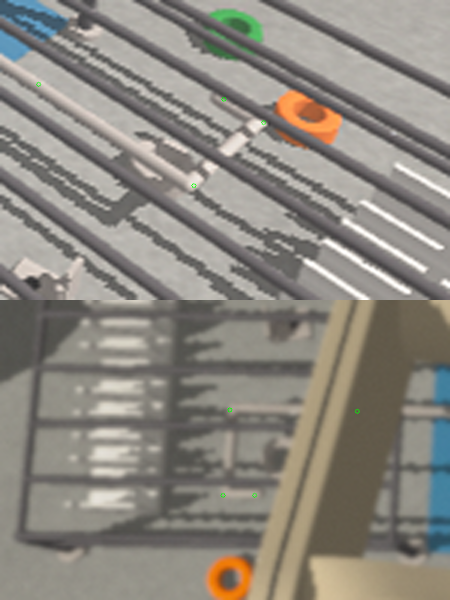

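The collar sits in the hook's frame at about (212, 32) mm, clear of the rod on all sides. Lowering, then drawing it out.

```bash
python3 -m creep '{"dp":[[0,0,-1],[0,0,-2],[0,0,-3],[0,0,-3.5],[0,0,-3.8],[0,0,-3.8],[0,0,-3.8]],"yaw":[0,0,0,0,0,0,0]}'
python3 -m creep '{"dp":[[0,-0.4,0],[0,-0.8,0],[0,-1.2,0],[-0.05,-1.6,0],[-0.05,-2.2,0],[-0.1,-2.8,0],[-0.1,-3.4,0],[-0.1,-4,0],[-0.1,-4.5,0],[-0.15,-5,0],[-0.15,-5,0]],"yaw":[0,0,0,0,0,0,0,0,0,0,0]}'
python3 look.py pics/l5.png
```

```text
time_s: 7.72
tcp_pos: [0.4679, -0.0094, 0.0764]
orientation: [-0.0, 0.719, 0.695, -0.0]
ft_force: [-0.1, 0.7, -2.3]
width: 0.0182
grip_force: 89.0
time_s: 8.63
tcp_pos: [0.4666, -0.0604, 0.0769]
orientation: [0.0, 0.719, 0.695, -0.0]
ft_force: [-0.3, -0.1, -1.5]
width: 0.0187
grip_force: 88.8
[ 0.4665827  -0.05994723] 0.005118867054028031 [-0.69776313 -0.62999407 -1.30863118] 8.6833
scene [0.4411 0.1604 0.0071] 0.83 rod-frame mm [220.  32.]
scene [0.3491 0.2396 0.0062] 0.75 rod-frame mm [296. 126.]
scene [0.3195 0.1744 0.0045] 0.42 rod-frame mm [230. 154.]
top [0.3508 0.2404 0.0042] 0.72 rod-frame mm [297. 124.]
top [0.4445 0.1637 0.0027] 0.59 rod-frame mm [223.  28.]
top [0.3201 0.1743 0.0034] 0.51 rod-frame mm [230. 153.]
```

View pics/l5.png

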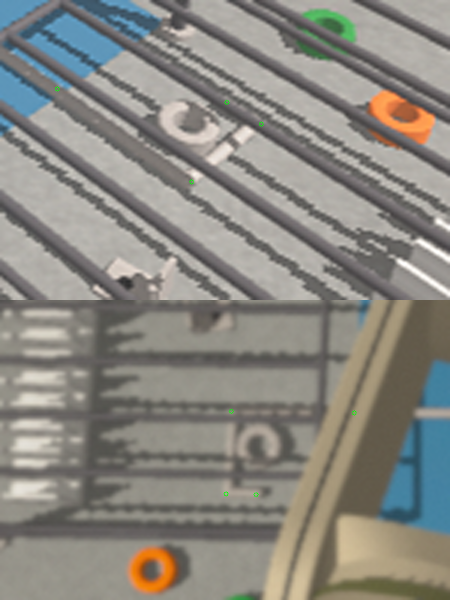

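The collar is seated against the hook's cross-arm at (221, 31) mm in the hook's frame, and the bracket hasn't moved. Continuing to draw it out.

```bash
python3 -m creep '{"dp":[[0,-0.4,0],[0,-0.9,0],[-0.05,-1.5,0],[-0.05,-2.2,0],[-0.1,-2.9,0],[-0.1,-3.6,0],[-0.1,-4.3,0],[-0.15,-5,0],[-0.15,-5.7,0],[-0.2,-6.4,0],[-0.2,-7.1,0],[-0.2,-7.7,0]],"yaw":[0,0,0,0,0,0,0,0,0,0,0,0]}'
python3 -m creep '{"dp":[[0,-0.7,0],[0,-1.4,0],[-0.05,-2.1,0],[-0.05,-2.8,0],[-0.1,-3.5,0],[-0.1,-4.2,0],[-0.15,-4.9,0],[-0.15,-5.6,0],[-0.2,-6.2,0],[-0.2,-6.7,0],[-0.2,-7,0],[-0.2,-7,0]],"yaw":[0,0,0,0,0,0,0,0,0,0,0,0]}'
python3 look.py pics/l6.png
```

```text
time_s: 9.88
tcp_pos: [0.4645, -0.1372, 0.0769]
orientation: [0.0, 0.719, 0.695, -0.0]
ft_force: [-0.0, 0.8, -2.2]
width: 0.0185
grip_force: 88.8
time_s: 10.88
tcp_pos: [0.4626, -0.2071, 0.077]
orientation: [0.0, 0.719, 0.695, -0.0]
ft_force: [0.6, 0.5, -1.8]
width: 0.0182
grip_force: 88.8
[ 0.46260017 -0.20670132] 0.005116576086467317 [-0.21150969  0.59519291 -1.88946289] 10.9333
scene [0.442  0.0133 0.0063] 0.63 rod-frame mm [219.  27.]
scene [0.3477 0.2395 0.0016] 0.61 rod-frame mm [443. 128.]
scene [0.3168 0.1737 0.003 ] 0.55 rod-frame mm [376. 157.]
top [0.3511 0.2401 0.0039] 0.72 rod-frame mm [443. 124.]
top [0.4436 0.0177 0.0039] 0.55 rod-frame mm [224.  25.]
top [0.3195 0.1736 0.0042] 0.54 rod-frame mm [376. 154.]
```

View pics/l6.png

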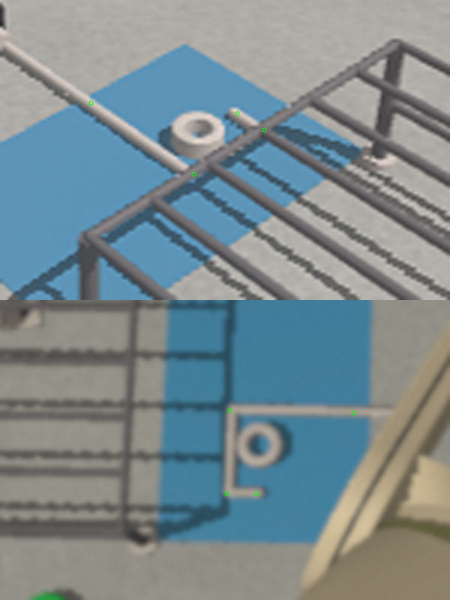

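The collar lies flat on the mat at (0.443, 0.016), clear of the guard. Now I'll ease the hook off it, lift, and lay the rod down on clear bench at about (0.38, -0.40).

```bash
python3 -m creep '{"dp":[[0,0.4,0],[0,0.8,0],[0,0.8,0],[0,0.8,1],[0,0.8,2.5],[0,0.8,4.5],[0,0.8,6],[0,0.8,6],[-2,-1,6],[-4,-4,6],[-6,-7,6],[-8.3,-10,6]],"yaw":[0,0,0,0,0,0,0,0,0,0,0,0]}'
python3 -m creep '{"dp":[[0,-3,0],[0,-6,0],[0,-8.5,0],[0,-9.5,0],[0,-9.5,0],[0,-9.5,-2],[0,-9.5,-4],[0,-9.5,-5.2],[0,-9.5,-5.8],[0,-9.5,-6.1],[0,-9.5,-6.1],[0,-9.5,-6.1]],"yaw":[0,0,0,0,0,0,0,0,0,0,0,0]}'
```

```text
time_s: 12.13
tcp_pos: [0.3789, -0.3071, 0.1367]
orientation: [0.0, 0.718, 0.696, 0.0]
ft_force: [0.5, -0.5, -2.0]
width: 0.0186
grip_force: 88.9
time_s: 13.13
tcp_pos: [0.38, -0.4011, 0.0764]
orientation: [0.0, 0.719, 0.695, 0.0]
ft_force: [-0.3, -0.1, -1.1]
width: 0.0186
grip_force: 89.1
```

```bash
python3 -m creep '{"dp":[[0,0,-0.05],[0,0,-0.1],[0,0,-0.1]],"yaw":[0,0,0]}'
python3 -m creep '{"dp":[[0,0,0],[0,0,0],[0,0,0],[0,0,0],[0,0,0],[0,0,0]],"yaw":[0,0,0,0,0,0]}' 1
python3 -m creep '{"dp":[[0,0,1],[0,0,3],[0,0,6],[0,0,9],[0,0,12],[0,-3,15],[0,-6,15],[0,-10,15],[0,-12,15],[0,-12,15],[0,-12,15],[0,-12,15]],"yaw":[0,0,0,0,0,0,0,0,0,0,0,0]}'
python3 - <<'E'
from h import *
for c in("scene","top"):
    s=bot.snapshot(c); cv2.imwrite(f"pics/f_{c}.png",s["img"])
    for n in("hook_grip","collar_center","bracket_center"): print(c,n,[np.round(d["position"],3).tolist() for d in bot.spot_point(c,n)])
E
```

```text
time_s: 13.38
tcp_pos: [0.38, -0.4014, 0.0757]
orientation: [0.0, 0.719, 0.695, 0.0]
ft_force: [-0.8, 3.1, 4.5]
width: 0.0189
grip_force: 90.0
time_s: 13.88
tcp_pos: [0.3796, -0.4015, 0.0748]
orientation: [-0.0, 0.719, 0.695, 0.0]
ft_force: [0.5, -0.1, 0.4]
width: 0.085
grip_force: 0.0
time_s: 14.88
tcp_pos: [0.3796, -0.5208, 0.2249]
orientation: [-0.0, 0.719, 0.695, 0.0]
ft_force: [0.4, 1.1, -0.0]
width: 0.0853
grip_force: 0.0
scene hook_grip [[0.376, -0.406, 0.016]]
scene collar_center [[0.317, 0.174, 0.004], [0.441, 0.014, 0.006], [0.35, 0.24, 0.002]]
scene bracket_center [[0.55, 0.204, 0.011]]
top hook_grip [[0.379, -0.402, 0.016]]
top collar_center [[0.318, 0.176, 0.003], [0.351, 0.239, 0.002], [0.442, 0.019, 0.005], [0.554, 0.199, 0.014]]
top bracket_center [[0.552, 0.196, 0.014]]
```

View pics/f_scene.png

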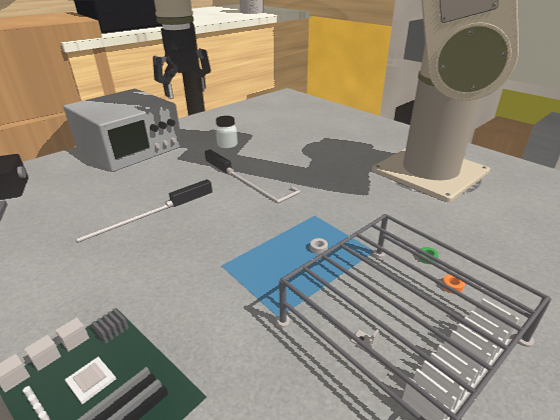

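The collar lies on the mat at px (318,245). The bracket is still where it was at (367,338), and the rod lies flat at (217,160) to (298,190). The arm is clear of everything.

```bash
python3 -c "
from workcell import bot
print(bot.finish_job())"
```

```text
the job is handed in; nothing more can be done
None
```

I drew the collar out with the hook; it lies flat on the blue mat in front of the guard's opening, the bracket has not moved, the rod lies flat on the bench and released, and the job is handed in (no verdict came back).

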